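# Hold a carburettor top cap down on its piston spring

### The arm

A 6-joint arm with a two-finger parallel gripper is mounted at the origin on the work surface. World frame = base frame: x ahead of the robot, y to its left, z up, the work surface at z = 0. Lengths are in mm, angles in degrees, forces in N, time in s.
With the tool pointing down it reaches from about 350 to 850 mm from the base axis. Payload 8.1 kg.
Tool frame: the origin (TCP) lies midway between the tips of the shut fingers; the grasp point (between the pads) lies 19 mm behind it; z points along the fingers, y is the line along which they close (so a half turn about z gives the same grasp; the last joint's range is limited). The gripper opens to 85 mm and grips with 20 to 120 N. Pads are 22 mm wide; open, the fingers measure 114 mm over their backs; the gripper's body (76 mm by 85 mm) begins 54 mm behind the grasp point. The pads swing forward as they close: fully open they stand 13 mm farther back than shut.
Start: joints at [-75.31, 7.471, 85.268, -0, 87.261, -4.893], TCP at [201.13, -565.289, 231.292] pointing down, gripper open.
Joint ranges: [-169.43, 169.43], [-51.17, 129.36], [1.28, 143.12], [-76.62, 256.62], [0, 156.53], [-152.29, 152.29]. Speed limits (degrees/s): [136.94, 136.94, 159.86, 180, 180, 180].

### API

Orientations are given as [roll, pitch, yaw] about the fixed x, y, z axes, in that order (R = Rz(yaw) Ry(pitch) Rx(roll)).
In Python, from bench import r, optics, workorder gives the robot as it stands.
- The arm moves only by the tool inch_along, called after "Emit:" as name(argument=value, ...) on one line, values as JSON. Schema: {"type":"object","properties":{"ticks":{"type":"array","items":{"type":"number"},"minItems":7,"maxItems":56},"grip_n":{"type":"number"},"only":{"type":"string"},"quiet":{"type":"boolean"},"lines":{"type":"string"}},"required":["ticks"],"additionalProperties":false}. ticks is one flat list of numbers that holds 1 to 8 rows one after another, with no inner brackets; each row has 7 numbers: a rotation vector rx, ry, rz in degrees, then dx, dy, dz in mm, then the finger opening in mm; each row is the pose to reach, as a shift and turn from the pose commanded when the call began, along the tool's axes at that moment; what a row does not reach only later rows make up. A row lasts 1/8 s, in which the tool goes at most 62.5 mm and 10.7 degrees, less where a joint would pass 70% of its speed; a pose out of reach is approached as far as the arm can. The fingers move at their own pace and stop on an object; grip_n is the grip in N (left out, the last holds). Time passes only in rows, so rows that do not move let the fingers close. The tool returns the time, the measured TCP pose, the force, the opening and the grip force at its end. only (a regular expression) keeps the lines of the reply that match it, lines (a string "A,B") keeps lines A to B, and quiet returns only ok. Input that does not fit is refused with a message, and nothing moves.
- r.sense(): the state, without advancing time (a new reading comes with each control period).
- optics.snapshot(name): name is "scene" or "top" or "wrist"; returns a dict with "pixels" (420x560x3 uint8, blue, green, red), "fx", "fy", "cx", "cy" (pixels), "pose" (4x4, takes a point from camera to world coordinates). Camera axes: x right, y up, looking along -z (the intrinsics and any distortion apply to the point x, -y, -z); pixel columns grow to the right and rows downward; lengths in mm; the calibration is good to about 2 mm. The wrist camera is an equidistant fisheye: a pixel r from the principal point sees the ray r / f radians off the axis. A picture is of the moment at which its call begins. There is no depth.
- workorder.hand_in(): hands the job in; it is judged then, once.
The state is a dict: "time": time; "joint_pos": joint angles; "qd": joint speeds; "joint_efforts": joint torques, N m; "tool_pos": TCP position; "tcp_rot": TCP orientation; "ft_force": force on the tool from outside, world axes, zero at the start; "wrist_torque": the same for the moment, N m; "finger_gap": finger opening in mm; "grip_force": force on a finger pad.
Only numpy, scipy, OpenCV 4.12 (cv2) and the standard library are available. Lean on these libraries where they do the work, as an engineer would, in place of code of your own. Each camera call takes 0.05 s, during which the arm holds its last target. There are 200 camera calls.

### The job

Fit the black top cap from the parts tray to the carburettor in the vice: lower it over the piston spring with its nose above the carburettor's nose, then press it straight down, firmly but without forcing it, until it sits flush on the flange all round. Finish while still holding it hard down against the flange, since the spring lifts it off as soon as you let go and the screws are still to be started. Leave the silver cap and everything else on the bench where they are.

Things in the scene. Friction and masses are not known exactly. Their poses are not given: they have to be found in the camera images.
- cap: Black plastic top cap, starts upright in a large tray compartment. Origin: centre of its underside; x towards its nose, z up. Round flange 68 mm across, 11 high; on it a round flat-topped dome to grip, 36 mm diameter, 11 to 35 mm above the underside. Ears at +-y reach 46 mm, 8 high; the one nose (16 wide, 11 high, cream mark) reaches 52 mm. Recess below: 54 mm across, 8 deep. 70 g
- cap_nose (a point): Point on the cap's nose: 44 mm from the cap's centre along its x, at the level of its underside
- carb_seat (a point): Centre of the carburettor's flat round top flange (68 mm across), 128 mm above the bench; z up, x towards its nose. Outline as the cap's: two screw bosses at +-y, nose at +x. A tapered collar stands 6 mm above the flange (43 mm across at its top, 50 at its foot) and enters the cap's recess with 2 mm play. With the cap home, the cap's origin lies here
- carb_nose (a point): Point on the carburettor's nose, 44 mm from carb_seat along its x, level with the flange. With the cap home, cap_nose lies here
- spring (a joint): How far the piston spring is pressed, in m. 0: free, its white seat washer (24 mm across) 30 mm above the flange on the centre line. The flat roof of the cap's recess bears on the washer; 0.022 when the cap is home. Pushes up with 4 N when free, rising evenly to 9.6 N with the cap home, so holding it on the flange takes more; lifts the cap off if let go
- vice: Blue-grey drill-press vice fixed to the bench, holding the carburettor. Origin at bench level under the carburettor's centre, axes as carb_seat. 150 mm wide at its bolts; reaches 140 mm to -x (screw handle, 45 high) and 90 mm to +x; jaws 63 mm high. It may stand left or right of the tray
- tray: Blue plastic parts tray, fixed, 157 (x) by 212 (y) mm, floor 3 mm thick, walls 12 mm high. Origin: centre of its underside. Two large compartments, 100 mm square, centred at x = -24.5, y = +-52 mm, hold the black cap and the silver cap, either way; three small ones along the +x side
- silver_cap: Bystander: bare aluminium cap of another carburettor, square, 66 mm, with a low round top, 20 mm high, no nose; lies in the tray's other large compartment. Origin: centre of its underside
- plug: Bystander: spark plug lying in a small compartment of the tray
- screwdriver: Bystander: red-handled screwdriver, 200 mm long, 26 mm high, lying on the bench between tray and vice. Origin: centre of its underside
- spanner: Bystander: steel spanner, 170 mm, flat on the bench beyond the tray and vice
- cleaner_can: Bystander: yellow spray can, 64 mm diameter, 190 mm high, on the bench beyond the tray and vice
- carb: The grey cast carburettor itself, held in the vice: origin under its centre at bench level, axes as carb_seat, top flange 128 mm up

How it is judged:
By the outcome, as a careful person would: the job done as asked, in the order asked, and still so for the second after the job is handed in, while the arm keeps its last pose, push and grip.
It also fails if it takes over 43 s, if anything falls off the work surface, if the arm or the gripper's body presses on something with over 40 N, if the wrist force passes 120 N, or if a joint passes its speed limit or range.

## Working session

There is one attempt and no reset: what is moved stays moved. The work goes in short steps, Python scripts to look and compute and a tool call to move; the robot and the scene stay as the last step left them, time stands still between calls to the robot, and variables do not carry over. Pictures are saved under pics/ and viewed, at most 10 in all, crops included, and the job is handed in when it is done.

```bash
mkdir -p pics; ls
```

Create h.py:
```python
import numpy as np, cv2
from bench import r, optics, workorder
def snap(n,f=None):
    s=optics.snapshot(n)
    if f: cv2.imwrite('pics/'+f,s['pixels'])
    return s
def ray(s,u,v,fish=False):
    x=(u-s['cx'])/s['fx'];y=(v-s['cy'])/s['fy']
    if fish:
        t=np.hypot(x,y);k=np.sin(t)/t if t>1e-9 else 1
        d=np.array([x*k,-y*k,-np.cos(t)])
    else: d=np.array([x,-y,-1.])
    P=np.array(s['pose']);return P[:3,3],P[:3,:3]@d
def hit(s,u,v,z,fish=False):
    o,d=ray(s,u,v,fish);return o+d*(z-o[2])/d[2]
```

Run:
```python
from h import *
for n in ['top','scene','wrist']:
    s=snap(n,n+'0.png');print(n,{k:(np.round(v,2).tolist()) for k,v in s.items() if k!='pixels'},s.keys())
print(r.sense())
```

```text
pics
top {'fx': 512.22, 'fy': 512.22, 'cx': 280.33, 'cy': 205.31, 'pose': [[-0.01, 0.99, -0.14, 418.83], [-1.0, -0.01, -0.02, -13.33], [-0.03, 0.14, 0.99, 1185.52], [0.0, 0.0, 0.0, 1.0]]} dict_keys(['pixels', 'fx', 'fy', 'cx', 'cy', 'pose'])
scene {'fx': 496.88, 'fy': 496.88, 'cx': 283.11, 'cy': 216.64, 'pose': [[-0.52, -0.47, 0.71, 1297.5], [0.85, -0.3, 0.43, 441.21], [0.01, 0.83, 0.56, 663.87], [0.0, 0.0, 0.0, 1.0]]} dict_keys(['pixels', 'fx', 'fy', 'cx', 'cy', 'pose'])
wrist {'fx': 325.19, 'fy': 325.19, 'cx': 286.21, 'cy': 210.87, 'pose': [[0.33, 0.9, 0.29, 274.11], [-0.94, 0.32, 0.1, -538.15], [-0.0, -0.31, 0.95, 372.76], [0.0, 0.0, 0.0, 1.0]]} dict_keys(['pixels', 'fx', 'fy', 'cx', 'cy', 'pose'])
{'time': 0.15, 'joint_pos': array([-7.53090612e+01,  7.50662015e+00,  8.53169896e+01, -6.85975632e-04,
        8.72602707e+01, -4.89294533e+00]), 'qd': array([ 0.00906554, -0.15490623, -0.21722289, -0.05560098, -0.01856403,
        0.01514336]), 'joint_efforts': array([ 2.35345969e-04, -5.70063829e+01, -5.01158917e+01, -2.78583766e-04,
        9.73057322e-03, -1.62250399e-05]), 'tool_pos': array([ 201.02024402, -564.86600614,  230.45068086]), 'tcp_rot': array([-1.79916367e+02, -6.47187037e-03,  1.95839127e+01]), 'ft_force': array([ 0.28798613, -0.23031533, -0.2873674 ]), 'wrist_torque': array([ 0.04131527, -0.00011329, -0.0518747 ]), 'grip_force': 0.0, 'finger_gap': 85.57279072808085}
```

View pics/top0.png

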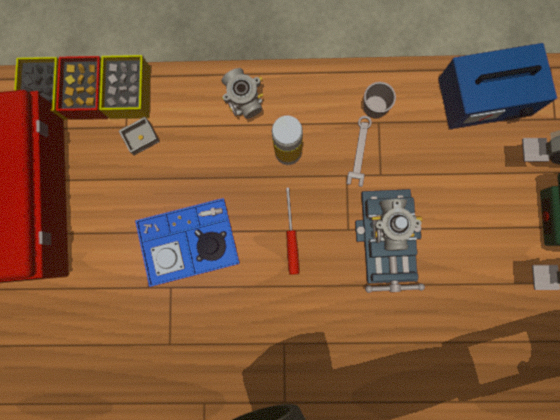

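View pics/scene0.png

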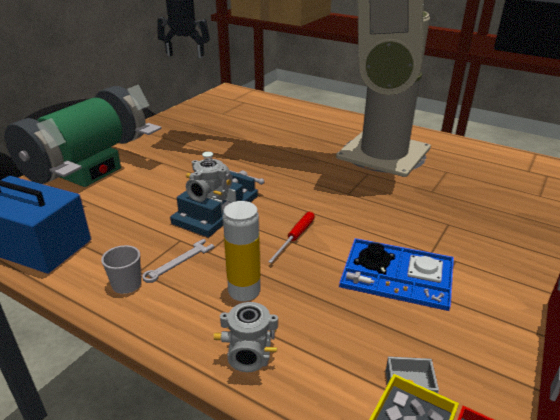

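The top view shows the black cap in the tray at about (210,245), the carburettor in the vice at (399,224) and the silver cap at (167,258). I need a closer look to read the noses.

Run:
```python
from h import *
t=cv2.imread('pics/top0.png');s=cv2.imread('pics/scene0.png')
f=lambda i,u,v,w:cv2.resize(i[v-w:v+w,u-w:u+w],(390,290+0),interpolation=cv2.INTER_CUBIC)
def f(i,u,v): return cv2.resize(i[v-22:v+22,u-29:u+29],(390,296),interpolation=cv2.INTER_CUBIC)
g=lambda x:np.clip((x/255.)**.6*255,0,255).astype('uint8')
cv2.imwrite('pics/c1.png',g(np.vstack([np.hstack([f(t,210,245),f(t,399,224)]),np.hstack([f(s,376,258),f(s,208,178)])])))
```

```text
(no output)
```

View pics/c1.png

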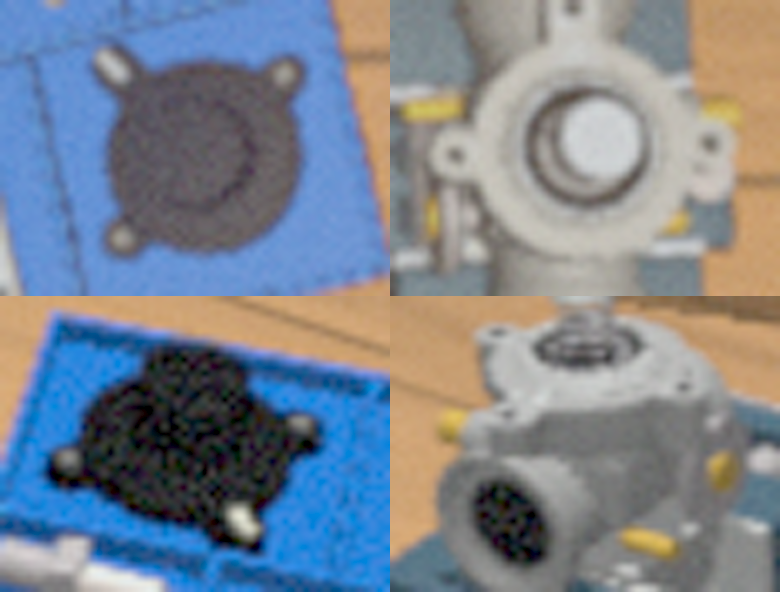

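Crop: the cap's cream nose mark is at crop (114,66), with ears at (288,70) and (122,238). The carburettor's bosses are at (455,153) and (710,143), with its nose pointing up at (572,8). Next I'll cast rays from these.

Run:
```python
from h import *
s=snap('top');k=58/390
P=lambda x,y,o,z:hit(s,o[0]+x*k,o[1]+y*44/296,z)[:2]
a=(181,223);b=(370,202)
n=P(114,66,a,14);e1=P(288,70,a,11);e2=P(122,238,a,11);c=(e1+e2)/2
print('cap',c,'flange',P(204,157,a,14),'dome',P(196,150,a,38),'ears',np.linalg.norm(e1-e2),'nose',np.linalg.norm(n-c),np.degrees(np.arctan2(*(n-c)[::-1])),np.degrees(np.arctan2(*(e2-e1)[::-1]))-90)
n=P(182,8,b,128);e1=P(65,153,b,128);e2=P(320,143,b,128);c=(e1+e2)/2
print('carb',c,'flange',P(190,146,b,128),'wash',P(212,138,b,158),'bosses',np.linalg.norm(e1-e2),'nose',np.linalg.norm(n-c),np.degrees(np.arctan2(*(n-c)[::-1])),np.degrees(np.arctan2(*(e1-e2)[::-1]))-90)
```

```text
cap [493.06489661 175.21637515] flange [491.77925563 175.14620542] dome [492.65071524 173.98936565] ears 80.0152136652317 nose 43.37931159443281 45.90288192635305 45.11745582904757
carb [ 526.22847953 -230.51447821] flange [ 526.85480488 -229.80806991] wash [ 526.10168942 -230.28748697] bosses 77.91718277776822 nose 43.417967233811105 1.8047875751404652 1.5395720763651468
```

Add to h.py:
```python
from scipy.spatial.transform import Rotation as Ro
def to(x,y,z,yaw):
    s=r.sense();R=Ro.from_euler('xyz',s['tcp_rot'],degrees=True)
    T=Ro.from_euler('xyz',[180,0,yaw],degrees=True)
    print('rot',np.round((R.inv()*T).as_rotvec(degrees=True),2),'d',np.round(R.inv().apply(np.array([x,y,z])-s['tool_pos']),1))
```

```bash
python3 -c "
from h import *
to(492.5,174.8,180,90)"
```

```text
rot [-5.000e-02 -5.000e-02 -7.041e+01] d [ 522.6 -599.2   51.4]
```

Emit:
inch_along(ticks=[0, 0, -10, 40, -46, 0, 60, 0, 0, -20, 80, -92, 0, 60, 0, 0, -30, 120, -138, 0, 60, 0, 0, -40, 160, -184, 0, 60, 0, 0, -50, 200, -230, 0, 60, 0, 0, -60, 240, -276, 0, 60, 0, 0, -70, 280, -322, 0, 60, 0, 0, -70.4, 320, -367, 0, 60])

```text
time: 1.2
tool_pos: [379.9, -110.4, 231.4]
tcp_rot: [179.9, 0.0, 90.1]
ft_force: [1.4, -0.1, -0.5]
finger_gap: 59.6
grip_force: 0.0
```

```bash
python3 -c "
from h import *
to(492.5,174.8,180,90)"
```

```text
rot [0.05 0.02 0.13] d [285.  113.2  51.4]
```

Emit:
inch_along(ticks=[0, 0, 0, 57, 23, 10, 60, 0, 0, 0, 114, 45, 20, 60, 0, 0, 0, 171, 68, 30, 60, 0, 0, 0, 228, 91, 40, 60, 0, 0, 0, 285, 113, 51, 60, 0, 0, 0, 285, 113, 51, 60])

```text
time: 1.95
tool_pos: [491.9, 176.1, 177.9]
tcp_rot: [-179.8, 0.0, 90.3]
ft_force: [-0.8, -0.4, -0.6]
finger_gap: 60.0
grip_force: 0.0
```

Run:
```python
from h import *
s=snap('wrist','w1.png');print(np.round(s['pose'],2))
for p in [(492.5,174.8,38)]:
    P=np.array(s['pose']);c=P[:3,:3].T@(np.array(p)-P[:3,3]);t=np.arctan2(np.hypot(c[0],c[1]),-c[2]);a=np.arctan2(-c[1],c[0]);print(s['cx']+s['fx']*t*np.cos(a),s['cy']+s['fy']*t*np.sin(a))
```

```text
[[ 1.0000e+00 -0.0000e+00  0.0000e+00  4.9165e+02]
 [ 0.0000e+00  9.5000e-01  3.1000e-01  2.5486e+02]
 [-0.0000e+00 -3.1000e-01  9.5000e-01  3.2032e+02]
 [ 0.0000e+00  0.0000e+00  0.0000e+00  1.0000e+00]]
288.2692900822727 199.74367890107365
```

View pics/w1.png

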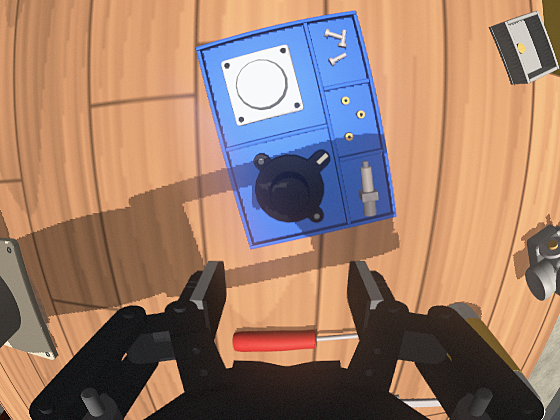

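The wrist view shows the cap with ears at about (261,160) and (317,216), its nose mark at (322,158), and its dome near (291,192).

Run:
```python
from h import *
s=snap('wrist');print(r.sense()['tool_pos'],r.sense()['tcp_rot'])
im=s['pixels'].astype(int)
def cen(u,v,w,f):
    b=im[v-w:v+w+1,u-w:u+w+1];m=f(b)
    # largest component
    n,l,st,ce=cv2.connectedComponentsWithStats(m.astype('uint8'));i=1+np.argmax(st[1:,4]);return ce[i]+[u-w,v-w],st[i,4]
blk=cen(291,188,45,lambda b:b.max(2)<70)
crm=cen(322,158,9,lambda b:(b[...,2]>120))
e1=cen(261,160,6,lambda b:(b[...,2]>70));e2=cen(317,216,6,lambda b:(b[...,2]>70))
print(blk,crm,e1,e2)
H=lambda q,z:hit(s,*q,z,True)[:2]
n=H(crm[0],14);a=H(e1[0],11);b=H(e2[0],11);c=(a+b)/2
print('c',c,'blk',H(blk[0],14),np.linalg.norm(a-b),np.linalg.norm(n-c),np.degrees(np.arctan2(*(n-c)[::-1])),np.degrees(np.arctan2(*(a-b)[::-1]))-90)
x,y=285,150
cv2.imwrite('pics/w1c.png',cv2.resize(s['pixels'][140:240,235:345],(770,600),interpolation=cv2.INTER_CUBIC)) if 0 else None
m=(im[140:240,235:345].max(2)<70).astype('uint8');m=cv2.morphologyEx(m,cv2.MORPH_OPEN,cv2.getStructuringElement(2,(25,25)))
cs=max(cv2.findContours(m,0,1)[0],key=cv2.contourArea);pts=np.array([H(p[0]+[235,140],14) for p in cs]);(cc,ra)=cv2.minEnclosingCircle(pts.astype('float32'));print('disc',cc,ra,pts.mean(0))
```

```text
[492.15442784 172.94146438 179.59500169] [-1.79904057e+02  4.77426722e-02  9.00825026e+01]
(array([298.28030919, 191.34825061]), np.int32(2458)) (array([321.6       , 155.96363636]), np.int32(55)) (array([260.44117647, 156.73529412]), np.int32(68)) (array([316.34615385, 213.46153846]), np.int32(26))
c [493.45106108 179.21171092] blk [502.45681004 174.23016129] 79.5556438443138 43.09672922829024 44.24020928651374 44.003062888191835
disc (503.1422424316406, 171.11183166503906) 26.13998794555664 [504.20089028 170.66410795]
```

Create cap.py:
```python
from h import *
s=snap('wrist');st=r.sense();print(st['tool_pos'],st['tcp_rot'],st['qd'].round(2))
print(np.array(s['pose'])[:3,3])
g=s['pixels'].max(2)
im=s['pixels'].astype(int)
def cen(u,v,w,t):
    b=s['pixels'][v-w:v+w+1,u-w:u+w+1,2];n,l,q,ce=cv2.connectedComponentsWithStats((b>t).astype('uint8'));i=1+np.argmax(q[1:,4]);return ce[i]+[u-w,v-w]
q=[cen(322,156,9,120),cen(261,157,6,70),cen(317,214,6,70)];print(np.round(q,1).tolist())
H=lambda q,z:hit(s,*q,z,True)[:2]
n=H(q[0],14);a=H(q[1],11);b=H(q[2],11);c=(a+b)/2
print('c',c,np.linalg.norm(a-b),np.linalg.norm(n-c),np.degrees(np.arctan2(*(n-c)[::-1])),np.degrees(np.arctan2(*(a-b)[::-1]))-90)
cv2.imwrite('pics/w2c.png',cv2.resize(s['pixels'][140:240,235:345],(660,600),interpolation=cv2.INTER_CUBIC))
```

```text
(no output)
```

Emit:
inch_along(ticks=[0, 0, 0, 0, 0, 0, 60, 0, 0, 0, 0, 0, 0, 60])

```text
time: 2.3
tool_pos: [493.0, 171.5, 181.1]
tcp_rot: [179.9, -0.0, 89.9]
ft_force: [-0.5, -0.7, -0.8]
finger_gap: 59.9
grip_force: 0.0
```

```bash
python3 cap.py; python3 -c "
from h import *
s=snap('wrist');print(np.array(s['pose'])[:3,3])"
```

```text
[492.95638408 171.66488516 181.0452359 ] [ 1.79924960e+02 -1.30838047e-02  8.98831528e+01] [ 0.29  0.23 -0.06 -0.08  0.04  0.03]
[492.47430157 250.27376333 323.51682643]
[[319.4, 152.7], [260.4, 154.1], [314.5, 210.0]]
c [494.29193046 179.35137954] 78.04248568341006 42.52789436950525 45.07800898363658 43.168696683746845
[492.47860565 250.37753976 323.48192802]
```

View pics/w2c.png

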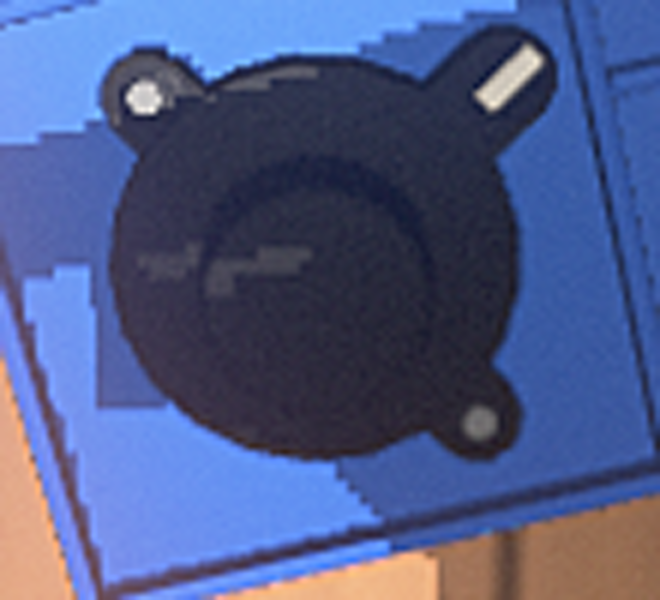

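The crop shows the ears at about (259.5,156) and (315,210), the nose mark at (320,153), the flange disc centre at (287.3,183) and the dome top near (288,186). The wrist and top views disagree by about 4 mm in y, so I'll use the scene camera as a third reading.

Run:
```python
from h import *
s=snap('wrist')
H=lambda u,v,z:hit(s,u,v,z,True)[:2].round(1)
print('wrist: ears',(H(259.1,156.2,11)+H(315.1,210.2,11))/2,'disc',H(287.2,182.9,14),'dome',H(288,185.7,38))
s=optics.snapshot('scene');k=58/390;j=44/296
# scene0 crops: cap origin (347,236), carb origin (179,156)
C=lambda x,y,z,o:hit(s,o[0]+x*k,o[1]+y*j,z)[:2].round(1)
o=(347,236)
a=C(68,165,11,o);b=C(303,133,11,o);n=C(242,228,14,o);print('scene ears',(a+b)/2,np.linalg.norm(a-b),'mark',n)
o=(179,156);print('carb bosses: nose,+y',C(508-390,412-296,128,o),C(685-390,385-296,128,o),C(497-390,330-296,128,o))
```

```text
wrist: ears [493.9 178.5] disc [493.4 179.9] dome [494.  182.8]
scene ears [497.25 180.15] 77.79215898790827 mark [527.4 210.6]
carb bosses: nose,+y [ 571.8 -226.6] [ 525.6 -188.9] [ 528.8 -267.4]
```

Emit:
inch_along(ticks=[0, 0, 0, 6.4, 0.5, 50, 60, 0, 0, 0, 6.4, 0.5, 100, 60, 0, 0, 0, 6.4, 0.5, 140, 60, 0, 0, 0, 6.4, 0.5, 158, 60, 0, 0, 0, 6.4, 0.5, 166, 60, 0, 0, 0, 6.4, 0.5, 166, 60, 0, 0, 0, 6.4, 0.5, 166, 60, 0, 0, 0, 6.4, 0.5, 166, 60], grip_n=60)

```text
time: 3.5
tool_pos: [494.3, 179.4, 15.7]
tcp_rot: [179.9, -0.0, 90.0]
ft_force: [-0.1, -0.2, -0.6]
finger_gap: 60.2
grip_force: 0.0
```

Emit:
inch_along(ticks=[0, 0, 0, 0, 0, 0, 30, 0, 0, 0, 0, 0, 0, 30, 0, 0, 0, 0, 0, 0, 30, 0, 0, 0, 0, 0, 0, 30], grip_n=60)

```text
time: 4.0
tool_pos: [493.8, 179.3, 15.2]
tcp_rot: [179.9, -0.0, 90.0]
ft_force: [-1.3, 0.2, 5.8]
finger_gap: 34.2
grip_force: 59.9
```

```bash
python3 -c "
from h import *
snap('wrist','w3.png')"
```

```text
(no output)
```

View pics/w3.png

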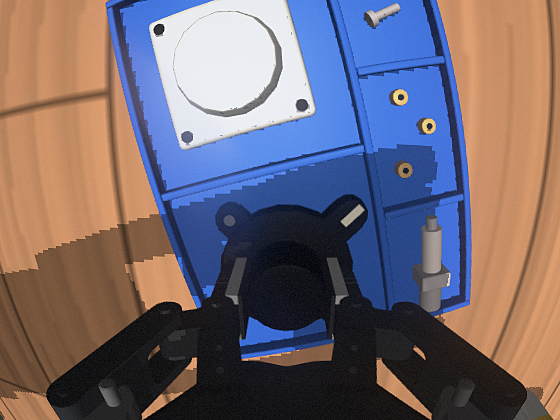

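Cap gripped: the dome sits between the pads at about (287,288), with an ear at (229,221) and the nose mark at (352,216). Now lifting.

Emit:
inch_along(ticks=[0, 0, 0, 0, 0, 0, 30, 0, 0, 0, 0, 0, -20, 30, 0, 0, 0, 0, 0, -70, 30, 0, 0, 0, 0, 0, -130, 30, 0, 0, 0, 0, 0, -185, 30, 0, 0, 0, 0, 0, -215, 30, 0, 0, 0, 0, 0, -215, 30, 0, 0, 0, 0, 0, -215, 30], grip_n=100)

```text
time: 5.05
tool_pos: [492.5, 178.9, 227.7]
tcp_rot: [-179.9, 0.0, 90.0]
ft_force: [-0.6, -0.1, -0.1]
finger_gap: 33.4
grip_force: 99.5
```

```bash
python3 -c "
from h import *
snap('wrist','w4.png')
to(526.8,-229.3,230,90-43.3)"
```

```text
rot [-0.16  0.11 43.28] d [-408.1   34.8   -2.7]
```

View pics/w4.png

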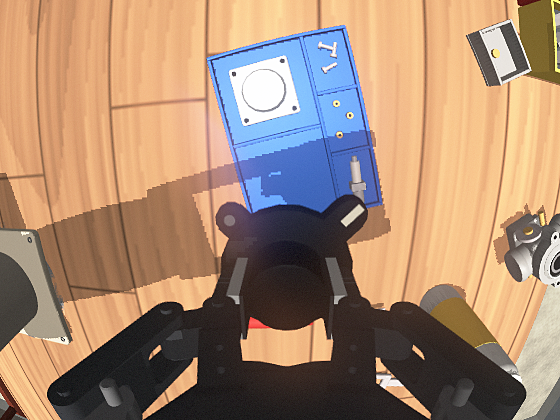

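The cap is held level and lifted clear, with its ear at (229,221) and nose mark at (352,215), unchanged in the hand. I'll move over the carburettor and work out the in-hand offset.

Create hand.py:
```python
from h import *
def inhand(s,st):
    # cap centre (tool xy, mm) and cap yaw, from mark (top, 11 up) and +y ear (8 up); underside 12.2 below TCP
    im=s['pixels']
    def cen(u,v,w,m):
        n,l,q,ce=cv2.connectedComponentsWithStats(m[v-w:v+w+1,u-w:u+w+1].astype('uint8'));i=1+np.argmax(q[1:,4]);return ce[i]+[u-w,v-w]
    m=cen(352,215,13,(im[...,2]>110)&(im[...,0]>90));e=cen(229,221,6,im[...,2]>60)
    z=st['tool_pos'][2]
    M=hit(s,*m,z-1.2,True)[:2];E=hit(s,*e,z-4.2,True)[:2]
    ang=np.arctan2(*(M-E)[::-1])+np.arctan2(40,43);u=np.array([np.cos(ang),np.sin(ang)])
    c=((M-43*u)+(E-40*np.array([-u[1],u[0]])))/2
    return m,e,np.linalg.norm(M-E),c,np.degrees(ang)
if __name__=='__main__':
    s=snap('wrist');st=r.sense();m,e,d,c,a=inhand(s,st)
    print(m,e,'dist',d,'(58.7)','cap centre',c,'yaw',a,'tcp',st['tool_pos'],st['tcp_rot'])
```

```bash
python3 hand.py
```

```text
[352.25333333 215.02666667] [229. 221.] dist 59.06236380338327 (58.7) cap centre [493.19730628 177.99980991] yaw 46.88168079187488 tcp [492.0472775  178.81366736 226.93137547] [-1.79791581e+02  5.17478843e-02  8.99823340e+01]
```

Emit:
inch_along(ticks=[0, 0, 8, -60, 6, 0, 30, 0, 0, 16, -120, 12, 0, 30, 0, 0, 24, -180, 18, 0, 30, 0, 0, 32, -240, 24, 0, 30, 0, 0, 40, -300, 30, 0, 30, 0, 0, 43.3, -355, 35, 0, 30, 0, 0, 43.3, -408, 35, 0, 30, 0, 0, 43.3, -408, 35, 0, 30], grip_n=100)

```text
time: 6.15
tool_pos: [526.6, -232.2, 226.9]
tcp_rot: [-179.8, 0.1, 46.4]
ft_force: [0.8, 1.0, -0.8]
finger_gap: 33.2
grip_force: 99.6
```

Emit:
inch_along(ticks=[0, 0, 0, 0, 0, 0, 30, 0, 0, 0, 0, 0, 0, 30, 0, 0, 0, 0, 0, 0, 30, 0, 0, 0, 0, 0, 0, 30], grip_n=100)

```text
time: 6.65
tool_pos: [528.3, -228.2, 229.5]
tcp_rot: [180.0, -0.0, 46.7]
ft_force: [0.2, 0.3, 0.1]
finger_gap: 33.0
grip_force: 99.6
```

```bash
python3 hand.py; python3 -c "
from h import *
snap('wrist','w5.png')
snap('top','t5.png');snap('scene','s5.png')
to(526.8,-229.3,230,90-43.3)"
```

```text
[352.24778761 215.05752212] [229. 221.] dist 58.97843988716684 (58.7) cap centre [ 527.92652711 -229.67445273] yaw 3.5503945794824716 tcp [ 528.24164249 -228.34782952  229.47717317] [ 1.79983672e+02 -4.77199333e-03  4.67357910e+01]
rot [ 0.01 -0.01  0.  ] d [-1.4 -0.6 -0.6]
```

View pics/w5.png

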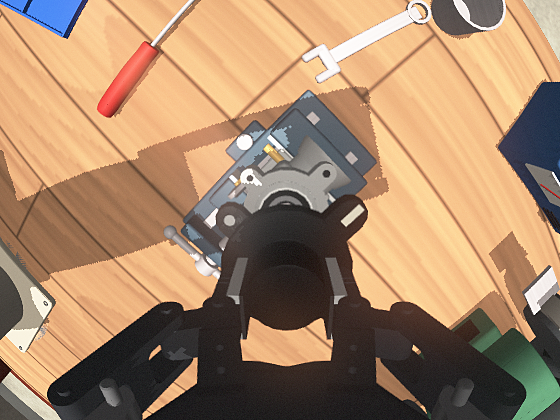

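The wrist view shows the carburettor flange behind the cap: +y boss hole at (249,178), nose hole at (326,174). The cap's ear is at (229,221) and its mark at (352,215).

Run:
```python
from h import *
s=snap('wrist');im=s['pixels']
def cen(u,v,w):
    b=im[v-w:v+w+1,u-w:u+w+1].max(2)
    n,l,q,ce=cv2.connectedComponentsWithStats((b<95).astype('uint8'));i=1+np.argmax(q[1:,4]);return ce[i]+[u-w,v-w],q[i,4]
a,na=cen(250,178,5);b,nb=cen(326,174,5);print(a,na,b,nb)
E0=hit(s,*a,128,True)[:2];N=hit(s,*b,128,True)[:2]
ang=np.arctan2(*(N-E0)[::-1])+np.arctan2(40,44);u=np.array([np.cos(ang),np.sin(ang)])
print('dist',np.linalg.norm(N-E0),'59.5',E0,N,'centre',((N-44*u)+(E0-40*np.array([-u[1],u[0]])))/2,np.degrees(ang))
c=cv2.resize(im[150:250,210:340+40],(816,480),interpolation=cv2.INTER_CUBIC)[:, :800]
cv2.imwrite('pics/w5c.png',c)
```

```text
[250.  175.6] 5 [326.         172.75609756] 41
dist 58.295469536763925 59.5 [ 526.79764973 -188.4524925 ] [ 570.70837062 -226.79581473] centre [ 527.15736757 -228.06010774] 1.1458713287482971
```

View pics/w5c.png

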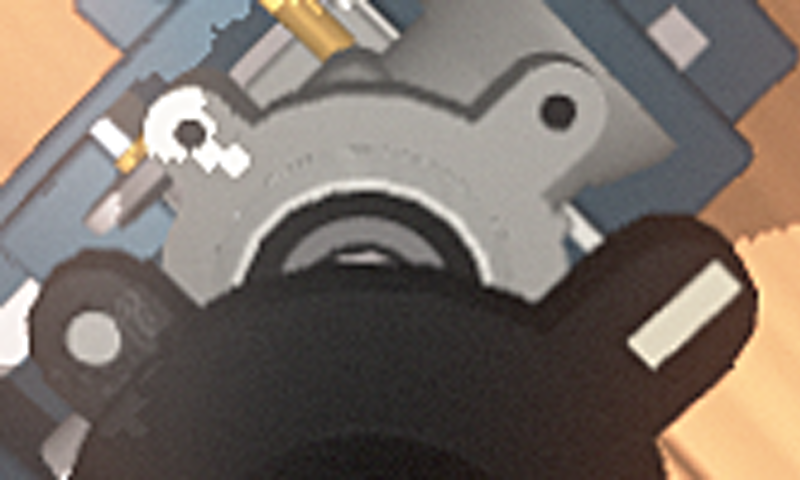

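Run:
```python
from hand import *
s=snap('wrist');st=r.sense();m,e,d,c,a=inhand(s,st)
E0=hit(s,249.2,177.1,128,True)[:2];N=hit(s,325.6,172.9,128,True)[:2]
for R in (43,44):
    ang=np.arctan2(*(N-E0)[::-1])+np.arctan2(40,R);u=np.array([np.cos(ang),np.sin(ang)])
    C=((N-R*u)+(E0-40*np.array([-u[1],u[0]])))/2
    print(R,np.linalg.norm(N-E0),E0,N,'carb',C,np.degrees(ang),'cap',c,a,'need',C-c,np.degrees(ang)-a)
print(st['tool_pos'])
```

```text
43 58.68253300658334 [ 525.49788982 -188.93435858] [ 570.37425397 -226.74641514] carb [ 527.44352644 -228.87144914] 2.8130540404239968 cap [ 527.76095708 -230.30730125] 3.495675245138895 need [-0.31743064  1.43585211] -0.6826212047148981
44 58.68253300658334 [ 525.49788982 -188.93435858] [ 570.37425397 -226.74641514] carb [ 526.7043351  -228.65416482] 2.1567736995588294 cap [ 527.76095708 -230.30730125] 3.495675245138895 need [-1.05662197  1.65313644] -1.3389015455800655
[ 528.10378094 -228.85126853  229.35279442]
```

```bash
python3 -c "
from h import *
to(527.3,-227.4,180,45.6)"
```

```text
rot [ 0.01 -0.    1.09] d [ 0.5 -1.6 49.4]
```

Emit:
inch_along(ticks=[0, 0, 1.1, 0.5, -1.6, 20, 30, 0, 0, 1.1, 0.5, -1.6, 40, 30, 0, 0, 1.1, 0.5, -1.6, 49, 30, 0, 0, 1.1, 0.5, -1.6, 49, 30, 0, 0, 1.1, 0.5, -1.6, 49, 30, 0, 0, 1.1, 0.5, -1.6, 49, 30], grip_n=100)

```text
time: 7.7
tool_pos: [527.8, -227.7, 181.2]
tcp_rot: [179.9, -0.0, 45.6]
ft_force: [-0.1, 0.0, -1.1]
finger_gap: 33.2
grip_force: 99.6
```

```bash
python3 hand.py
```

Run:
```python
from h import *
im=snap('wrist')['pixels']
a=cv2.resize(im[150:250,210:370],(800,500),interpolation=cv2.INTER_CUBIC);cv2.imwrite('pics/w6c.png',a)
```

```text
[352.1938326  215.08370044] [229. 221.] dist 58.99280885514904 (58.7) cap centre [ 527.32666545 -229.25082645] yaw 2.3447654052207194 tcp [ 527.72160387 -227.70761193  181.16283219] [ 1.79918088e+02 -2.25372121e-02  4.55852278e+01]
```

View pics/w6c.png

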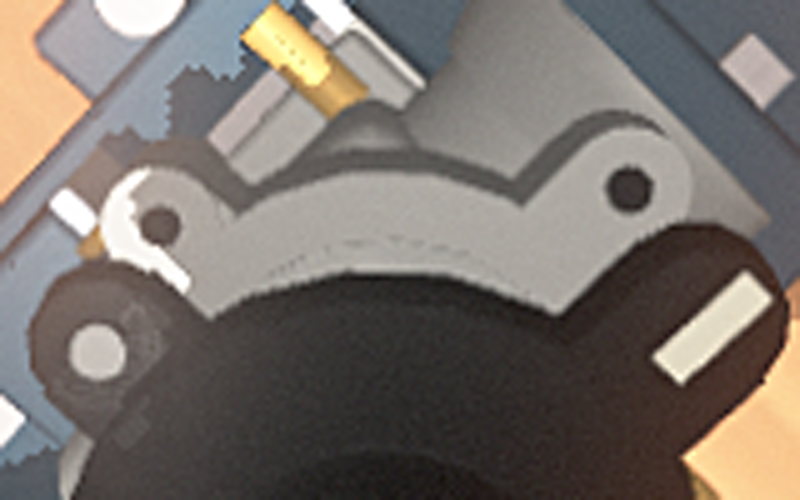

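The close crop shows the carburettor's +y hole at (241.8,195.0) and nose hole at (335.6,187.4) in full-image pixels. Both lie evenly behind the cap's ear and mark.

Run:
```python
from hand import *
s=snap('wrist');st=r.sense();m,e,d,c,a=inhand(s,st)
E0=hit(s,241.8,195,128,True)[:2];N=hit(s,335.6,187.4,128,True)[:2]
for R in (43,44):
    ang=np.arctan2(*(N-E0)[::-1])+np.arctan2(40,R);u=np.array([np.cos(ang),np.sin(ang)])
    C=((N-R*u)+(E0-40*np.array([-u[1],u[0]])))/2
    print(R,np.linalg.norm(N-E0),'carb',C,np.degrees(ang),'cap',c,a,'need',C-c,np.degrees(ang)-a)
t=st['tool_pos'];C=C-c+t[:2];to(C[0],C[1],159,45.6)
```

```text
43 58.75716812330077 carb [ 527.65068451 -229.07616964] 3.254366214129178 cap [ 527.18789516 -229.1993817 ] 2.351921212816372 need [0.46278935 0.12321205] 0.902445001312806
44 58.75716812330077 carb [ 526.90984152 -228.86458521] 2.5980858732640106 cap [ 527.18789516 -229.1993817 ] 2.351921212816372 need [-0.27805364  0.33479648] 0.24616466044763863
rot [ 0.05 -0.02 -0.02] d [ 0.  -0.5 21.9]
```

Aligned to within about 0.4 mm and 0.5°. Now lowering straight onto the spring while watching the force.

Emit:
inch_along(ticks=[0, 0, -0.4, 0.2, -0.2, 8, 30, 0, 0, -0.4, 0.2, -0.2, 16, 30, 0, 0, -0.4, 0.2, -0.2, 22, 30, 0, 0, -0.4, 0.2, -0.2, 27, 30, 0, 0, -0.4, 0.2, -0.2, 31, 30, 0, 0, -0.4, 0.2, -0.2, 34, 30, 0, 0, -0.4, 0.2, -0.2, 36, 30, 0, 0, -0.4, 0.2, -0.2, 36, 30], grip_n=100)

```text
time: 8.85
tool_pos: [527.1, -227.1, 144.7]
tcp_rot: [-180.0, 0.0, 46.0]
ft_force: [-4.2, 2.6, 7.5]
finger_gap: 33.2
grip_force: 99.8
```

```bash
python3 hand.py
```

```text
[352.22807018 215.07894737] [229. 221.] dist 58.93617951996057 (58.7) cap centre [ 526.77213822 -228.54990908] yaw 2.7845638414060856 tcp [ 527.16878542 -227.10481377  144.79861709] [-1.79992750e+02  3.05558305e-03  4.59847510e+01]
```

Emit:
inch_along(ticks=[0, 0, 0, 0, 0, 0, 30, 0, 0, 0, 0, 0, 0, 30, 0, 0, 0, 0, 0, 0, 30], grip_n=100)

```text
time: 9.28
tool_pos: [527.3, -227.2, 144.9]
tcp_rot: [180.0, 0.0, 46.0]
ft_force: [-3.5, 2.1, 6.5]
finger_gap: 33.1
grip_force: 99.8
```

Emit:
inch_along(ticks=[0, 0, 0, 0, 0, 1, 30, 0, 0, 0, 0, 0, 2, 30, 0, 0, 0, 0, 0, 3, 30, 0, 0, 0, 0, 0, 3, 30, 0, 0, 0, 0, 0, 3, 30], grip_n=100)

```text
time: 9.9
tool_pos: [527.4, -227.2, 142.1]
tcp_rot: [180.0, -0.0, 46.0]
ft_force: [-3.9, 2.1, 8.8]
finger_gap: 32.9
grip_force: 99.8
```

Emit:
inch_along(ticks=[0, 0, 0, 0, 0, 1, 30, 0, 0, 0, 0, 0, 1, 30, 0, 0, 0, 0, 0, 1, 30], grip_n=100)

```text
time: 10.28
tool_pos: [527.4, -227.2, 141.2]
tcp_rot: [180.0, -0.0, 46.0]
ft_force: [-4.0, 1.3, 9.0]
finger_gap: 33.5
grip_force: 99.9
```

Emit:
inch_along(ticks=[0, 0, 0, 0, 0, 1, 30, 0, 0, 0, 0, 0, 1, 30, 0, 0, 0, 0, 0, 1, 30], grip_n=100)

```text
time: 10.65
tool_pos: [527.4, -227.2, 140.4]
tcp_rot: [180.0, -0.0, 46.0]
ft_force: [-4.7, 2.3, 9.2]
finger_gap: 33.0
grip_force: 100.9
```

Emit:
inch_along(ticks=[0, 0, 0, 0, 0, 1, 30, 0, 0, 0, 0, 0, 1, 30, 0, 0, 0, 0, 0, 1, 30], grip_n=100)

```text
time: 11.02
tool_pos: [527.5, -227.3, 140.3]
tcp_rot: [179.9, -0.0, 46.0]
ft_force: [-8.5, 3.5, 16.2]
finger_gap: 32.9
grip_force: 101.4
```

```bash
python3 hand.py
```

```text
[352.17621145 215.10572687] [229. 221.] dist 58.96649558745829 (58.7) cap centre [ 527.04468033 -228.76759787] yaw 2.750832979098838 tcp [ 527.45165273 -227.24784254  140.29009491] [ 1.79950981e+02 -8.85356579e-03  4.59893149e+01]
```

Emit:
inch_along(ticks=[0, 0, 0, 0, 0, 1, 30, 0, 0, 0, 0, 0, 1, 30, 0, 0, 0, 0, 0, 1, 30], grip_n=110)

```text
time: 11.45
tool_pos: [527.6, -227.3, 140.3]
tcp_rot: [179.9, -0.0, 46.0]
ft_force: [-10.6, 5.6, 22.2]
finger_gap: 33.0
grip_force: 107.6
```

Emit:
inch_along(ticks=[0, 0, 0, 0, 0, 1, 30, 0, 0, 0, 0, 0, 1, 30, 0, 0, 0, 0, 0, 1, 30, 0, 0, 0, 0, 0, 1, 30], grip_n=110)

```text
time: 11.95
tool_pos: [527.7, -227.4, 140.3]
tcp_rot: [179.9, -0.0, 46.0]
ft_force: [-13.5, 6.3, 29.4]
finger_gap: 33.0
grip_force: 108.2
```

```bash
python3 hand.py; python3 -c "
from h import *
print(r.sense()['wrist_torque'])"
```

```text
[352.08444444 215.08444444] [229. 221.] dist 58.90785312638417 (58.7) cap centre [ 527.23413393 -228.84505599] yaw 2.7528381827383313 tcp [ 527.65640694 -227.37857589  140.29477665] [ 1.79899821e+02 -1.67840769e-02  4.59921645e+01]
[1.3490217  2.5268627  0.02342323]
```

Emit:
inch_along(ticks=[0, 0, 0, -0.3, -0.6, 0, 30, 0, 0, 0, -0.3, -0.6, 0, 30, 0, 0, 0, -0.3, -0.6, 0, 30, 0, 0, 0, -0.3, -0.6, 0, 30], grip_n=110)

```text
time: 12.5
tool_pos: [527.6, -227.3, 140.3]
tcp_rot: [179.8, -0.1, 46.0]
ft_force: [-10.2, 6.3, 27.6]
finger_gap: 33.1
grip_force: 107.8
```

```bash
python3 hand.py
```

```text
[352.06637168 215.07522124] [229. 221.] dist 58.90203861322468 (58.7) cap centre [ 527.21216169 -228.83201428] yaw 2.7281284993564276 tcp [ 527.65373054 -227.35169174  140.30822563] [ 1.79823953e+02 -5.63794351e-02  4.59903625e+01]
```

The height holds at the computed home value (140.3 mm at the TCP), the noses line up, and it is pressing with about 28 N. Handing in.

```bash
python3 -c "
from bench import workorder
print(workorder.hand_in())"
```

```text
the job is handed in; nothing more can be done
None
```

I fitted the black cap on the carburettor with the noses aligned and handed in at about 12.6 s, still holding it down with about 28 N; I judged it flush from the TCP height and measured alignment, not from a final picture.

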